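# Sort the fittings by metal and rack the bar

## Robot

A 6-joint arm with a two-finger parallel gripper is mounted at the origin on the work surface. World frame = base frame: x ahead of the robot, y to its left, z up, the work surface at z = 0. Lengths are in m, angles in rad, forces in N, time in s.
With the tool pointing down it reaches from about 0.375 to 0.9 m from the base axis. Payload 3.1 kg.
Tool frame: the origin (TCP) lies between the finger pads; the fingertips stand manip.finger_overhang ahead of it and the grasp point (between the pads) lies 5 mm behind it (manip.finger_overhang is the distance from the TCP to the fingertips, in m); z points along the fingers, y is the line along which they close (so a half turn about z gives the same grasp; the last joint's range is limited). The gripper opens to 85 mm and grips with 20 to 120 N. Pads are 22 mm wide; open, the fingers measure 114 mm over their backs; the gripper's body (76 mm by 85 mm) begins 54 mm behind the grasp point. The pads swing forward as they close: fully open they stand 13 mm farther back than shut.
Start: joints at [-0.178, 0.527, 1.433, -0, 1.181, -0.178], TCP at [0.625, 0, 0.245] pointing down, gripper open.
Joint ranges: [-3.08, 3.08], [-0.75, 2.2], [0.22, 2.44], [-1.43, 4.57], [0, 2.65], [-2.85, 2.85]. Speed limits (rad/s): [2.79, 2.79, 3.14, 3.14, 3.14, 3.14].

## Interface

Orientations are given as a unit quaternion [x, y, z, w].
In Python, from station import manip gives the robot as it stands.
- The arm moves only by the tool drive_tool, never from a script. Its argument "plan" is a list of rows, each a list of 7 numbers: the shift along the tool's x, y, z in m, then the turn, a rotation vector about the tool's x, y, z in degrees, then the opening, from -1 (shut) to 1 (fully open). In form: [[x, y, z, wx, wy, wz, gripper], ...]. A call has 1 to 10 rows; each row shifts and turns the commanded pose from where the row before left it, along the tool's axes as they then stand; what a row does not reach is not made up. A row lasts 1/10 s, in which the tool goes at most 50 mm and 8.59 degrees, less where a joint would pass 70% of its speed; a pose out of reach is approached as far as the arm can. A call is refused whole if a number of a shift passes 0.05 or a number of a turn 8.59, either way. A call with a gripper value outside its range is refused whole. The fingers move at their own pace and stop on an object; "newtons" is the grip in N (left out, the last holds). Time passes only in rows, so rows that do not move let the fingers close. It gives the time, the measured TCP pose, the force, the opening and the grip force at its end, in the units of the state.
- manip.sense(): the state, without advancing time (a new reading comes with each control period).
- manip.snapshot(name): name is "scene" or "side" or "wrist"; returns a dict with "image" (420x560x3 uint8, red, green, blue), "z_map" (420x560 float32, m along the optical axis (not along the pixel's ray), 0 where there is no reading), "fov_y" (degrees; the focal length in pixels is half the picture's height over the tangent of half this angle, whatever the lens; pixels are square), "cx", "cy" (the principal point, pixels), "extrinsics" (4x4, takes a point from camera to world coordinates); the wrist camera has in their place "mount" (4x4, takes a point from camera to tool coordinates, whose origin is the TCP and whose axes are the flange's). Camera axes: x right, y up, looking along -z (the intrinsics and any distortion apply to the point x, -y, -z); pixel columns grow to the right and rows downward; lengths in m; the calibration is good to about 2 mm. A picture is of the moment at which its call begins: read the wrist's pose just before it.
- manip.sign_off(): hands the job in; it is judged then, once.
The state is a dict: "t": time; "q": joint angles; "qd": joint speeds; "tau": joint torques, N m; "tcp_pos": TCP position; "tool_rot": TCP orientation; "force": force on the tool from outside, world axes, zero at the start; "ft_torque": the same for the moment, N m; "finger_gap": opening from 0.0 (shut) to 1.0 (fully open); "gripper_force": force on a finger pad.
Only numpy, scipy, OpenCV 4.12 (cv2) and the standard library are available. Lean on these libraries where they do the work, as an engineer would, in place of code of your own. Each camera call takes 0.05 s, during which the arm holds its last target. There are 200 camera calls.

## Task

Clear the welding bench: stand the two brass fittings upright in the yellow tray and the two steel fittings upright in the blue tray, one fitting to a bay. Lay the long aluminium bar in the notches across the two red rests so that it bridges the gap with both ends sticking out well past them. Leave the amber jar standing where it is.

Things in the scene. Friction and masses are not known exactly. Their poses are not given: they have to be found in the camera images.
- brass_socket: round brass (yellow metal) pipe socket standing on end, 40 mm diameter, 42 mm high, with wide dark bore on top. Origin at its centre (21 mm above its underside), z along its axis. About 200 g.
- brass_hex: hexagonal brass (yellow metal) coupling nut standing on end, 36 mm across flats (41.6 mm across corners), 42 mm high, dark bore on top. Origin at its centre (21 mm above its underside), z along its axis; flats face its own x axis and every 60 degrees from it. About 260 g.
- steel_socket: round steel (grey metal) pipe socket standing on end, 40 mm diameter, 42 mm high, with wide dark bore on top. Origin at its centre (21 mm above its underside), z along its axis. About 180 g.
- steel_hex: hexagonal steel (grey metal) coupling nut standing on end, 36 mm across flats (41.6 mm across corners), 42 mm high, dark bore on top. Origin at its centre (21 mm above its underside), z along its axis; flats face its own x axis and every 60 degrees from it. About 240 g.
- bar: aluminium square bar lying on the bench, 260 mm long (its x) by 14 mm by 14 mm, about 140 g. Origin at its centre.
- tray_yellow: yellow plastic tray fixed to the bench, 144 mm (its x) by 74 mm (its y), 15 mm high, walls and floor 4 mm thick, divided across the middle into two bays with centres at x = +36 and -36 mm, y = 0, each 66 mm by 66 mm inside: each bay takes one fitting. Origin under its centre at bench level.
- tray_blue: blue plastic tray fixed to the bench, 144 mm (its x) by 74 mm (its y), 15 mm high, walls and floor 4 mm thick, divided across the middle into two bays with centres at x = +36 and -36 mm, y = 0, each 66 mm by 66 mm inside: each bay takes one fitting. Origin under its centre at bench level.
- rest_a: red bar rest (the one at the smaller y) fixed to the bench: 20 mm thick along its x, 50 mm wide along its y, on a foot 40 mm by 50 mm. A U-notch 34 mm wide runs through it along x: the notch's floor is 40 mm above the bench, its cheeks reach 56 mm. Origin under its centre at bench level; its x points along the span to the other rest, 160 to 180 mm away centre to centre, with the notches in line.
- rest_b: red bar rest (the one at the larger y) fixed to the bench: 20 mm thick along its x, 50 mm wide along its y, on a foot 40 mm by 50 mm. A U-notch 34 mm wide runs through it along x: the notch's floor is 40 mm above the bench, its cheeks reach 56 mm. Origin under its centre at bench level; same form and direction as the other rest, which lies 160 to 180 mm away towards its -x.
- flux_jar: amber jar with a white lid, 44 mm diameter, 60 mm high, standing loose among the fittings; not to be moved. Origin under its centre.

How it is judged:
By the outcome, as a careful person would: the job done as asked, in the order asked, and still so for the second after the job is handed in, with the robot touching nothing.
It also fails if it takes over 138 s, if anything falls off the work surface, if the arm or the gripper's body presses on something with over 40 N, if the wrist force passes 120 N, or if a joint passes its speed limit or range.

## Working session

There is one attempt and no reset: what is moved stays moved. The work goes in short steps, Python scripts to look and compute and a tool call to move; the robot and the scene stay as the last step left them, time stands still between calls to the robot, and variables do not carry over. Pictures are saved under pics/ and viewed, at most 14 in all, crops included, and the job is handed in when it is done.

Besides the shell and the picture viewer there is one more tool, called after "Request:" as name([rows], argument=value, ...), one row to a line, values as JSON. drive_tool: Moves the arm, as the interface text tells. Its arguments: {"type":"object","properties":{"plan":{"type":"array"},"newtons":{"type":"number"}},"required":["plan"]}

```bash
ls; mkdir -p pics
cat > h.py <<'E'
import numpy as np, cv2
from station import manip
def snap(n,f):
    s=manip.sense(); d=manip.snapshot(n)
    cv2.imwrite('pics/'+f+'.png',d['image'][:,:,::-1]); 
    if 'mount' in d:
        from scipy.spatial.transform import Rotation as R
        T=np.eye(4);T[:3,:3]=R.from_quat(s['tool_rot']).as_matrix();T[:3,3]=s['tcp_pos'];d['extrinsics']=T@d['mount']
    np.save('pics/'+f+'.npy',d,allow_pickle=True)
    return d
E
python3 - <<'E'
from h import *
print(manip.finger_overhang, manip.sense())
for n in ['scene','side','wrist']:
    d=snap(n,n+'0'); print(n,d['fov_y'],d['cx'],d['cy'],[k for k in d]); print(np.round(d['extrinsics'],3), (d['z_map']>0).mean())
E
```

```text
pics
0.014 {'t': 0.0, 'q': array([-1.78489394e-01,  5.28439558e-01,  1.43388106e+00, -4.94302742e-05,
        1.18140865e+00, -1.78490841e-01]), 'qd': array([ 0.00114208,  0.00130706, -0.00158996, -0.00125223, -0.00037976,
        0.00173255]), 'tau': array([ 2.50220628e-04, -4.42344439e+01, -1.78024775e+01, -2.06930472e-04,
        8.36740597e-03,  2.24214921e-05]), 'tcp_pos': array([6.24321119e-01, 1.45432335e-04, 2.44356695e-01]), 'tool_rot': array([ 7.07099214e-01,  7.07113541e-01, -6.28059210e-04, -8.64485770e-04]), 'force': array([-0.20547452, -0.21086308, -0.29669931]), 'ft_torque': array([ 0.02191786, -0.01554061, -0.00349226]), 'gripper_force': 0.0, 'finger_gap': 1.0010277562739878}
scene 49.85879010746994 276.4710180931942 211.79913220363497 ['image', 'z_map', 'fov_y', 'cx', 'cy', 'extrinsics']
[[ 0.407 -0.673  0.618  1.18 ]
 [ 0.913  0.291 -0.285 -0.293]
 [ 0.012  0.681  0.733  0.793]
 [ 0.     0.     0.     1.   ]] 0.9961437074829932
side 56.91957133389635 276.78034722037853 215.42195600208825 ['image', 'z_map', 'fov_y', 'cx', 'cy', 'extrinsics']
[[ 0.797  0.337 -0.502  0.151]
 [-0.605  0.444 -0.661 -0.563]
 [-0.     0.83   0.557  0.535]
 [ 0.     0.     0.     1.   ]] 0.9960799319727891
wrist 69.30307782939151 276.8991397729416 210.2421063112971 ['image', 'z_map', 'fov_y', 'cx', 'cy', 'mount', 'extrinsics']
[[ 1.     0.     0.001  0.625]
 [-0.     0.965  0.262  0.067]
 [-0.001 -0.262  0.965  0.374]
 [ 0.     0.     0.     1.   ]] 0.9957015306122449
```

View pics/scene0.png

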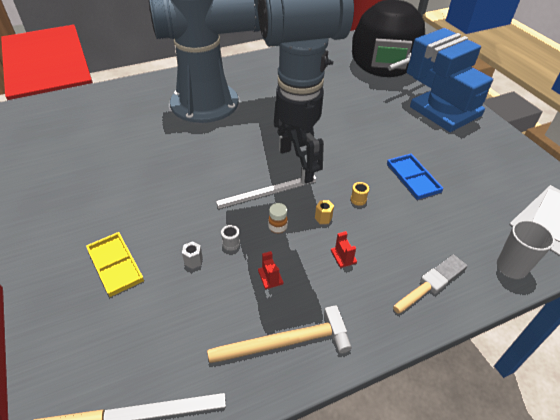

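View pics/side0.png

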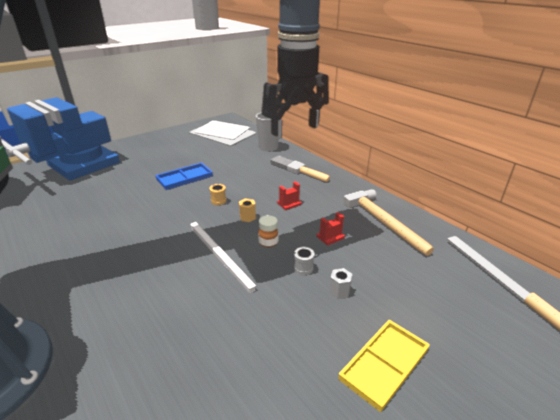

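View pics/wrist0.png

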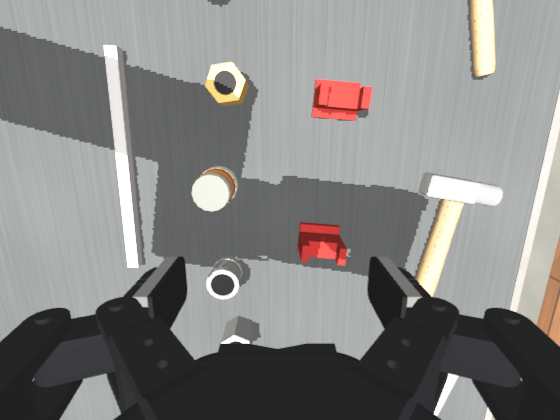

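The scene picture shows the yellow tray at about (115,263), steel hex (192,255), steel socket (230,237), jar (278,217), brass hex (325,211), brass socket (360,193), blue tray (415,176), bar (217,204)–(315,180) and rests at (270,270) and (344,250). The side view shows the same items. The wrist view shows the bar, jar, brass hex, rests and steel socket from close by.

```bash
cat >> h.py <<'E'
def pts(d):
    h,w=d['z_map'].shape; f=h/2/np.tan(np.radians(d['fov_y']/2))
    u,v=np.meshgrid(np.arange(w),np.arange(h)); z=d['z_map']
    P=np.stack([(u-d['cx'])/f*z,-(v-d['cy'])/f*z,-z],-1)
    E=d['extrinsics']; return P@E[:3,:3].T+E[:3,3]
def ray(d,uv,z):
    f=d['z_map'].shape[0]/2/np.tan(np.radians(d['fov_y']/2))
    uv=np.atleast_2d(uv).astype(float); r=np.c_[(uv[:,0]-d['cx'])/f,-(uv[:,1]-d['cy'])/f,-np.ones(len(uv))]
    E=d['extrinsics']; r=r@E[:3,:3].T; t=(z-E[2,3])/r[:,2]; return E[:3,3]+t[:,None]*r
def load(f): return np.load('pics/'+f+'.npy',allow_pickle=True).item()
def comps(d,zlo=.008,zhi=.09):
    P=pts(d); x,y,z=P[...,0],P[...,1],P[...,2]
    m=((d['z_map']>0)&(z>zlo)&(z<zhi)&(x>.33)&(x<.95)&(abs(y)<.5)).astype(np.uint8)
    n,L,st,c=cv2.connectedComponentsWithStats(m,connectivity=4)
    out=[]
    for i in range(1,n):
        if st[i,4]<60: continue
        M=L==i; Q=P[M]; zt=np.percentile(Q[:,2],97)
        T=Q[Q[:,2]>zt-.006]
        (cx,cy),(a,b),ang=cv2.minAreaRect((T[:,:2]*1000).astype(np.float32))
        out.append((M,Q,T)); print(c[i].round(),st[i,4],'rgb',np.median(d['image'][M],0),'ztop %.4f'%zt,'rect %.1f %.1f | %.1f %.1f %.1f'%(cx,cy,a,b,ang))
    return out
E
python3 - <<'E'
from h import *
for n in ['scene0','side0','wrist0']:
    d=load(n); P=pts(d); print(n)
    z=P[...,2]; m=(d['z_map']>0)&(abs(z)<.01)&(P[...,0]>.4)&(P[...,0]<.8)&(abs(P[...,1])<.3); print('bench',np.percentile(z[m],[10,50,90]).round(4))
    comps(d)
E
```

```text
scene0
bench [-0.0025 -0.0006  0.0014]
[415. 175.] 417 rgb [ 53. 114. 208.] ztop 0.0160 rect 539.2 390.8 | 79.0 147.5 87.7
[258. 192.] 470 rgb [234.5 232.5 231. ] ztop 0.0157 rect 441.7 2.0 | 221.0 19.6 88.2
[360. 192.] 301 rgb [141. 108.  57.] ztop 0.0433 rect 551.5 218.3 | 36.4 41.9 56.8
[324. 210.] 318 rgb [144. 109.  57.] ztop 0.0436 rect 572.1 108.7 | 39.4 36.3 3.1
[278. 217.] 480 rgb [149.5 148.  136. ] ztop 0.0611 rect 554.9 -1.8 | 37.9 39.1 65.9
[230. 236.] 360 rgb [106. 104. 104.] ztop 0.0438 rect 558.6 -117.9 | 37.2 40.4 70.1
[531. 237.] 460 rgb [106. 104. 104.] ztop 0.0887 rect 852.0 440.8 | 65.8 27.8 20.7
[345. 248.] 450 rgb [113.  35.  33.] ztop 0.0557 rect 691.8 96.6 | 21.2 51.3 85.3
[114. 263.] 557 rgb [249. 235.  69.] ztop 0.0172 rect 514.8 -365.7 | 149.2 74.0 8.9
[516. 260.] 956 rgb [98. 96. 96.] ztop 0.0884 rect 871.8 395.7 | 72.7 30.5 26.6
[192. 253.] 389 rgb [104. 102. 101.] ztop 0.0438 rect 572.5 -209.1 | 36.3 40.2 66.3
[270. 268.] 412 rgb [114.  36.  34.] ztop 0.0564 rect 678.1 -72.9 | 20.0 52.6 85.5
[433. 280.] 1239 rgb [212. 184. 171.] ztop 0.0208 rect 832.0 2
[... 1593 characters left out ...]
441.2 22.8 | 260.0 15.8 88.4
[226.  84.] 1323 rgb [250. 223. 132.] ztop 0.0451 rect 571.0 111.5 | 40.3 36.3 7.6
[339.  99.] 1899 rgb [255. 109. 101.] ztop 0.0581 rect 690.5 97.8 | 20.1 50.4 85.2
[214. 189.] 1535 rgb [247. 247. 236.] ztop 0.0625 rect 553.5 1.0 | 38.7 38.9 32.7
[448. 219.] 3772 rgb [255. 253. 232.] ztop 0.0284 rect 832.8 -66.8 | 151.9 88.5 80.2
[320. 243.] 1529 rgb [206.  64.  58.] ztop 0.0580 rect 676.2 -71.4 | 20.8 50.7 85.0
[224. 279.] 1113 rgb [121. 120. 117.] ztop 0.0450 rect 557.6 -115.4 | 38.9 39.2 4.6
[237. 333.] 628 rgb [145.  142.  138.5] ztop 0.0441 rect 570.7 -193.5 | 14.7 36.0 84.7
[445. 392.] 298 rgb [255. 254. 254.] ztop 0.0148 rect 867.7 -313.3 | 78.0 15.2 75.1
```

Run:
```python
from h import *
import io,contextlib
for n in ['scene0','side0','wrist0']:
    d=load(n)
    with contextlib.redirect_stdout(io.StringIO()): o=comps(d)
    for M,Q,T in o:
        zt=np.percentile(Q[:,2],97)
        if not .038<zt<.065: continue
        # ray-cast the pixels of the top face onto the top plane
        m=np.zeros(M.shape,bool); m[M]=Q[:,2]>zt-.005
        v,u=np.nonzero(m); X=ray(d,np.c_[u,v],zt-.001)[:,:2]
        h=cv2.convexHull((X*1000).astype(np.float32))[:,0]
        mo=cv2.moments(h); c=np.array([mo['m10'],mo['m01']])/mo['m00']
        p=h-c; t=np.linspace(0,2*np.pi,360,endpoint=False); r=np.max(p@np.array([np.cos(t),np.sin(t)]),0)
        w=r+np.roll(r,180)
        F=np.sum(w*np.exp(6j*t)); print(n,c.round(1),'minw %.1f maxw %.1f'%(w.min(),w.max()),'amp %.2f corner dir %.1f mod60'%(abs(F)/180,np.degrees(np.angle(F))/6))
```

```text
scene0 [555.  216.4] minw 35.8 maxw 42.1 amp 0.49 corner dir -29.9 mod60
scene0 [574.2 108. ] minw 36.6 maxw 41.0 amp 1.28 corner dir 6.8 mod60
scene0 [556.5  -2. ] minw 37.8 maxw 41.2 amp 0.47 corner dir 28.7 mod60
scene0 [ 560.5 -117.9] minw 37.0 maxw 41.1 amp 0.22 corner dir -1.6 mod60
scene0 [692.1  95.6] minw 21.5 maxw 54.5 amp 1.20 corner dir -4.5 mod60
scene0 [ 573.5 -209.1] minw 36.2 maxw 42.6 amp 1.97 corner dir -25.6 mod60
scene0 [678.3 -73.4] minw 20.7 maxw 55.4 amp 1.05 corner dir -5.2 mod60
side0 [688.7  94.3] minw 27.5 maxw 55.3 amp 1.46 corner dir -8.0 mod60
side0 [549.7 215.8] minw 38.1 maxw 42.9 amp 0.11 corner dir -26.0 mod60
side0 [569.2 107.6] minw 35.8 maxw 42.9 amp 0.76 corner dir 5.5 mod60
side0 [674.6 -73.5] minw 25.2 maxw 58.1 amp 0.88 corner dir -3.1 mod60
side0 [551.3  -2.2] minw 36.9 maxw 43.0 amp 0.35 corner dir -3.2 mod60
side0 [ 555.8 -118.2] minw 38.0 maxw 42.2 amp 0.14 corner dir 7.4 mod60
side0 [ 568.2 -209.4] minw 36.4 maxw 43.0 amp 1.69 corner dir -25.9 mod60
wrist0 [571.1 111.2] minw 35.7 maxw 41.2 amp 1.96 corner dir 7.3 mod60
wrist0 [690.4  97.7] minw 20.2 maxw 53.6 amp 1.11 corner dir -4.4 mod60
wrist0 [553.7   1.3] minw 38.7 maxw 40.0 amp 0.05 corner dir 29.9 mod60
wrist0 [676.  -70.7] minw 21.7 maxw 53.6 amp 1.03 corner dir -5.4 mod60
wrist0 [ 557.9 -114.5] minw 38.6 maxw 40.9 amp 0.09 corner dir 24.2 mod60
wrist0 [ 570.6 -193.4] minw 14.9 maxw 35.3 amp 0.25 corner dir -19.8 mod60
```

Request:
drive_tool([
  [0.05,-0.012,0.01,0,0,0,0.6],
  [0.05,-0.012,0.01,0,0,0,0.6],
  [0.05,-0.012,0.02,0,0,0,0.6],
  [0.05,-0.012,0.02,0,0,0,0.6],
  [0.018,-0.025,0.02,0,0,0,0.6],
  [0,0,0,0,0,0,0.6],
  [0,0,0,0,0,0,0.6],
], newtons=60)

```text
t: 0.85
tcp_pos: [0.5546, 0.2046, 0.1693]
tool_rot: [0.706, 0.708, -0.001, -0.0]
force: [0.6, -0.7, -0.2]
finger_gap: 0.801
gripper_force: 0.0
```

Request:
drive_tool([
  [0.0135,-0.003,0.03,0,0,0,0.6],
  [0,0,0.04,0,0,0,0.6],
  [0,0,0.03,0,0,0,0.6],
  [0,0,0.02,0,0,0,0.6],
  [0,0,0.013,0,0,0,0.6],
  [0,0,0,0,0,0,0.6],
])

```text
t: 1.45
tcp_pos: [0.5528, 0.2165, 0.0358]
tool_rot: [0.708, 0.707, -0.001, -0.0]
force: [-1.3, 0.5, 0.2]
finger_gap: 0.797
gripper_force: 0.0
```

Run:
```python
from h import *
d=snap('side','side1');print(manip.sense()['tcp_pos'])
e=snap('scene','scene1')
a=cv2.resize(d['image'][110:230,150:290],None,fx=4,fy=4);b=cv2.resize(e['image'][110:230,300:360+80],None,fx=4,fy=4)
cv2.imwrite('pics/c1.png',cv2.resize(np.hstack([a,b])[:,:,::-1],None,fx=.7,fy=.7))
```

```text
[0.55334478 0.21690088 0.03698152]
```

View pics/c1.png

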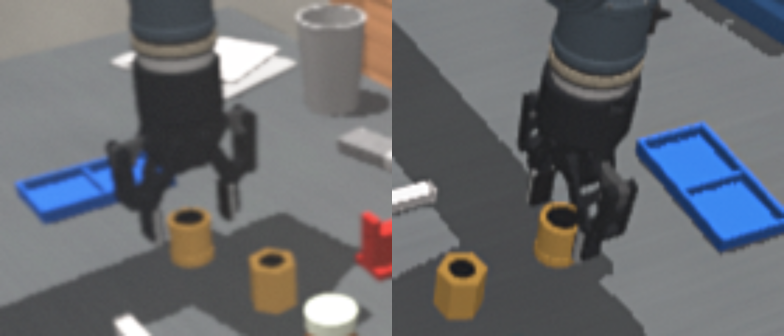

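The crops show the fingers straddling the brass socket (left crop about (190,235), right crop (560,235)), with clearance on both sides. I'll go lower and close.

Request:
drive_tool([
  [0.001,-0.001,0.011,0,0,0,0.6],
  [0,0,0,0,0,0,-0.5],
  [0,0,0,0,0,0,-0.5],
  [0,0,0,0,0,0,-0.5],
  [0,0,0,0,0,0,-0.5],
  [0,0,0,0,0,0,-0.5],
])

```text
t: 2.15
tcp_pos: [0.5516, 0.2188, 0.0266]
tool_rot: [0.707, 0.707, 0.0, 0.0]
force: [0.1, 0.5, 4.6]
finger_gap: 0.443
gripper_force: 59.9
```

Request:
drive_tool([
  [0,0,-0.02,0,0,0,-0.5],
  [0,0,-0.04,0,0,0,-0.5],
  [0,0,-0.045,0,0,0,-0.5],
  [-0.03,0,-0.01,0,0,0,-0.5],
  [-0.045,0,0,0,0,0,-0.5],
  [-0.05,0,0,0,0,0,-0.5],
  [-0.05,0,0,0,0,0,-0.5],
  [-0.05,0,0,0,0,0,-0.5],
  [-0.05,0,0,0,0,0,-0.5],
  [-0.05,0,0,0,0,0,-0.5],
])

```text
t: 3.15
tcp_pos: [0.5506, -0.1082, 0.1405]
tool_rot: [0.707, 0.707, -0.0, -0.0]
force: [1.9, 0.5, -1.7]
finger_gap: 0.446
gripper_force: 60.5
```

Request:
drive_tool([
  [-0.05,0,0,0,0,0,-0.5],
  [-0.05,0,0,0,0,0,-0.5],
  [-0.05,0,0,0,0,0,-0.5],
  [-0.05,0,0,0,0,0,-0.5],
  [-0.04,0,0,0,0,0,-0.5],
  [-0.013,0,0,0,0,0,-0.5],
  [0,0,0,0,0,0,-0.5],
  [0,0,0,0,0,0,-0.5],
])

```text
t: 3.95
tcp_pos: [0.5505, -0.3576, 0.14]
tool_rot: [0.707, 0.707, 0.0, -0.002]
force: [-0.5, 0.9, -2.3]
finger_gap: 0.446
gripper_force: 60.5
```

Request:
drive_tool([
  [-0.0015,0.001,0.035,0,0,0,-0.5],
  [0,0,0.035,0,0,0,-0.5],
  [0,0,0.02,0,0,0,-0.5],
  [0,0,0.012,0,0,0,-0.5],
  [0,0,0.006,0,0,0,-0.5],
  [0,0,0,0,0,0,-0.5],
  [0,0,0,0,0,0,-0.5],
])

```text
t: 4.65
tcp_pos: [0.5532, -0.361, 0.0341]
tool_rot: [0.707, 0.707, 0.0, 0.001]
force: [0.2, 0.3, -1.8]
finger_gap: 0.442
gripper_force: 60.6
```

Request:
drive_tool([
  [0,0,0.002,0,0,0,-0.5],
  [0,0,0,0,0,0,-0.3],
  [0,0,0,0,0,0,0.3],
  [0,0,0,0,0,0,0.3],
  [0,0,0,0,0,0,0.3],
  [0,0,-0.02,0,0,0,0.3],
  [0,0,-0.04,0,0,0,0.3],
  [0.01,0,-0.045,0,0,0,0.6],
  [0.05,0,0,0,0,0,0.6],
  [0.05,0,0,0,0,0,0.6],
])

```text
t: 5.65
tcp_pos: [0.5535, -0.2518, 0.1384]
tool_rot: [0.708, 0.706, 0.001, 0.003]
force: [0.9, 0.0, -1.5]
finger_gap: 0.799
gripper_force: 0.0
```

Run:
```python
from h import *
for n in ['side','scene']: print(n);comps(snap(n,n+'2'))
```

```text
side
[268. 136.] 482 rgb [129.  125.  123.5] ztop 0.0873 rect 847.5 396.2 | 27.8 72.1 64.4
[297. 167.] 434 rgb [231.  207.  196.5] ztop 0.0200 rect 827.6 219.8 | 44.1 201.6 12.2
[183. 174.] 326 rgb [ 66.  109.5 192.5] ztop 0.0157 rect 538.3 390.6 | 83.0 144.9 87.5
[289. 194.] 352 rgb [148.  60.  56.] ztop 0.0555 rect 690.6 95.9 | 22.3 50.6 82.5
[247. 208.] 284 rgb [186. 145.  87.] ztop 0.0427 rect 570.4 110.0 | 39.7 35.8 64.1
[268. 230.] 516 rgb [191. 184. 172.] ztop 0.0601 rect 552.1 -1.1 | 37.8 38.9 77.0
[322. 229.] 130 rgb [150.  54.  51.] ztop 0.0552 rect 654.7 -69.6 | 21.7 8.6 83.5
[410. 237.] 534 rgb [255.  238.  175.5] ztop 0.0252 rect 806.4 -190.1 | 119.8 22.2 79.4
[223. 256.] 613 rgb [235. 231. 230.] ztop 0.0147 rect 440.6 21.5 | 259.3 15.0 88.4
[511. 284.] 1286 rgb [250.  248.  230.5] ztop 0.0227 rect 817.9 -468.5 | 64.8 19.1 74.4
[303. 259.] 433 rgb [122. 120. 119.] ztop 0.0426 rect 557.1 -116.7 | 40.1 38.7 63.1
[340. 282.] 484 rgb [125.  122.5 121. ] ztop 0.0424 rect 570.5 -207.6 | 40.6 36.0 34.6
[390. 355.] 1814 rgb [252. 227.  94.] ztop 0.0461 rect 551.5 -361.2 | 39.3 3
[... 488 characters left out ...]
851.5 441.2 | 65.8 26.9 22.5
[345. 248.] 439 rgb [115.  36.  34.] ztop 0.0566 rect 691.5 96.4 | 20.8 51.8 86.1
[116. 266.] 965 rgb [232. 204.  63.] ztop 0.0476 rect 553.9 -361.4 | 39.9 38.9 19.4
[516. 260.] 956 rgb [101.  99.  99.] ztop 0.0878 rect 870.8 395.6 | 72.6 29.4 23.3
[192. 253.] 389 rgb [106. 104. 103.] ztop 0.0435 rect 570.9 -209.2 | 41.6 37.8 37.6
[270. 268.] 418 rgb [130.  40.  37.] ztop 0.0563 rect 678.0 -73.0 | 20.1 53.4 85.5
[433. 280.] 1233 rgb [218. 190. 176.] ztop 0.0206 rect 831.4 218.9 | 41.2 200.0 12.9
[287. 338.] 2399 rgb [243. 224. 160.] ztop 0.0268 rect 826.8 -121.7 | 259.8 87.9 80.7
[152. 409.] 1961 rgb [244. 242. 241.] ztop 0.0242 rect 817.6 -468.9 | 65.3 15.4 68.1
```

Request:
drive_tool([
  [0.05,0,0,0,0,0,0.6],
  [0.05,0,0,0,0,0,0.6],
  [0.05,0,0,0,0,0,0.6],
  [0.05,0,0,0,0,0,0.6],
  [0.05,0,0,0,0,0,0.6],
  [0.05,0,0,0,0,0,0.6],
  [0.045,0.01,0,0,0,0,0.6],
  [0.016,0.008,0,0,0,0,0.6],
  [0,0,0.02,0,0,7.7,0.6],
  [0,0,0.02,0,0,7.7,0.6],
])

```text
t: 6.75
tcp_pos: [0.572, 0.1104, 0.0963]
tool_rot: [0.797, 0.604, 0.001, 0.001]
force: [-0.3, 0.3, -0.5]
finger_gap: 0.797
gripper_force: 0.0
```

Request:
drive_tool([
  [0,0,0.02,0,0,7.6,0.6],
  [0,0,0,0,0,0,0.6],
  [0,0,0,0,0,0,0.6],
])

```text
t: 7.05
tcp_pos: [0.5707, 0.1094, 0.0759]
tool_rot: [0.833, 0.553, -0.0, -0.0]
force: [-0.3, -0.6, 0.7]
finger_gap: 0.802
gripper_force: 0.0
```

Request:
drive_tool([
  [0,0,0.03,0,0,0,0.6],
  [0,0,0.02,0,0,0,0.6],
  [0,0,0,0,0,0,-0.5],
  [0,0,0,0,0,0,-0.6],
  [0,0,0,0,0,0,-0.6],
  [0,0,0,0,0,0,-0.6],
  [0,0,0,0,0,0,-0.6],
  [0,0,0,0,0,0,-0.6],
])

```text
t: 7.85
tcp_pos: [0.5715, 0.11, 0.0275]
tool_rot: [0.834, 0.552, 0.001, 0.001]
force: [0.3, -2.0, 6.5]
finger_gap: 0.411
gripper_force: 61.0
```

Request:
drive_tool([
  [0,0,-0.02,0,0,0,-0.6],
  [0,0,-0.03,0,0,-7.7,-0.6],
  [0,0,-0.035,0,0,-7.7,-0.6],
  [0,0,-0.03,0,0,-7.6,-0.6],
  [0,0,0,0,0,0,-0.6],
  [-0.03,-0.006,0,0,0,0,-0.6],
  [-0.045,-0.009,0,0,0,0,-0.6],
  [-0.048,-0.0095,0,0,0,0,-0.6],
  [-0.048,-0.0095,0,0,0,0,-0.6],
  [-0.048,-0.0095,0,0,0,0,-0.6],
])

```text
t: 8.85
tcp_pos: [0.5253, -0.11, 0.1396]
tool_rot: [0.708, 0.707, -0.0, -0.001]
force: [-0.1, -0.3, -3.2]
finger_gap: 0.414
gripper_force: 60.4
```

Request:
drive_tool([
  [-0.048,-0.0095,0,0,0,0,-0.6],
  [-0.048,-0.0095,0,0,0,0,-0.6],
  [-0.048,-0.0095,0,0,0,0,-0.6],
  [-0.048,-0.0095,0,0,0,0,-0.6],
  [-0.045,-0.009,0,0,0,0,-0.6],
  [-0.022,-0.004,0,0,0,0,-0.6],
  [0,0,0,0,0,0,-0.6],
  [0,0,0,0,0,-4.5,-0.6],
  [0,0,0,0,0,-4.4,-0.6],
  [0,0,0,0,0,0,-0.6],
])

```text
t: 9.85
tcp_pos: [0.4752, -0.3659, 0.1395]
tool_rot: [0.65, 0.76, 0.0, -0.002]
force: [-0.2, 1.5, -2.4]
finger_gap: 0.412
gripper_force: 60.4
```

Request:
drive_tool([
  [-0.0045,0.001,0.035,0,0,0,-0.6],
  [0,0,0.035,0,0,0,-0.6],
  [0,0,0.02,0,0,0,-0.6],
  [0,0,0.012,0,0,0,-0.6],
  [0,0,0.006,0,0,0,-0.6],
  [0,0,0,0,0,0,-0.6],
  [0,0,0,0,0,0,-0.6],
])

```text
t: 10.55
tcp_pos: [0.4782, -0.3726, 0.0338]
tool_rot: [0.65, 0.76, -0.0, 0.001]
force: [0.1, 0.1, -3.0]
finger_gap: 0.409
gripper_force: 60.4
```

Request:
drive_tool([
  [0,0,0.002,0,0,0,-0.6],
  [0,0,0,0,0,0,-0.3],
  [0,0,0,0,0,0,0.25],
  [0,0,0,0,0,0,0.25],
  [0,0,0,0,0,0,0.25],
  [0,0,-0.02,0,0,0,0.25],
  [0,0,-0.04,0,0,0,0.25],
  [0,0,-0.045,0,0,4.6,0.6],
  [0,0,0,0,0,0,0.6],
])

```text
t: 11.45
tcp_pos: [0.4806, -0.3754, 0.1423]
tool_rot: [0.68, 0.733, -0.001, 0.007]
force: [0.6, -0.8, 1.2]
finger_gap: 0.802
gripper_force: 0.0
```

Request:
drive_tool([
  [0.039,0.026,0,0,0,0,0.6],
  [0.039,0.027,0,0,0,0,0.6],
  [0.039,0.027,0,0,0,0,0.6],
  [0.038,0.026,0,0,0,0,0.6],
  [0,0,0.03,0,0,0,0.6],
  [0,0,0.025,0,0,0,0.6],
  [0,0,0,0,0,0,0.6],
])

```text
t: 12.15
tcp_pos: [0.5693, -0.2076, 0.0776]
tool_rot: [0.68, 0.734, -0.001, -0.004]
force: [-0.8, -0.4, -0.0]
finger_gap: 0.8
gripper_force: 0.0
```

Run:
```python
from h import *
print(manip.sense()['tcp_pos'].round(4),manip.sense()['tcp_pos'].round(4))
comps(snap('scene','scene3'),.03,.065)
```

```text
[ 0.5693 -0.2076  0.0776] [ 0.5693 -0.2076  0.0776]
[278. 213.] 339 rgb [191. 192. 173.] ztop 0.0616 rect 554.0 -1.4 | 37.9 39.4 65.2
[230. 233.] 248 rgb [107.  105.  104.5] ztop 0.0437 rect 558.8 -117.7 | 39.1 38.7 6.7
[345. 245.] 295 rgb [165.  50.  45.] ztop 0.0565 rect 691.2 96.2 | 21.9 52.6 86.3
[104. 242.] 297 rgb [189. 150.  76.] ztop 0.0485 rect 479.3 -372.6 | 36.2 39.1 70.0
[528. 241.] 125 rgb [107. 105. 105.] ztop 0.0642 rect 848.6 445.8 | 45.8 10.6 26.0
[516. 261.] 395 rgb [99. 97. 98.] ztop 0.0641 rect 871.7 397.9 | 70.8 30.3 28.5
[188. 252.] 137 rgb [107. 105. 106.] ztop 0.0439 rect 574.6 -215.1 | 40.3 23.4 24.4
[270. 265.] 301 rgb [140.  41.  37.] ztop 0.0563 rect 677.6 -73.1 | 19.9 52.0 84.8
[116. 267.] 330 rgb [145.  111.   60.5] ztop 0.0481 rect 553.8 -361.6 | 38.9 38.9 16.6
```

Both brass fittings stand in the yellow tray. Next is the steel hex.

Request:
drive_tool([
  [-0.001,0.001,0.03,0,0,0,0.6],
  [0,0,0.021,0,0,0,0.6],
  [0,0,0,0,0,0,-0.5],
  [0,0,0,0,0,0,-0.6],
  [0,0,0,0,0,0,-0.6],
  [0,0,0,0,0,0,-0.6],
  [0,0,0,0,0,0,-0.6],
  [0,0,0,0,0,0,-0.6],
])

```text
t: 13.0
tcp_pos: [0.5736, -0.2113, 0.0316]
tool_rot: [0.68, 0.733, 0.0, 0.001]
force: [-0.2, -1.4, 6.1]
finger_gap: 0.409
gripper_force: 61.2
```

Request:
drive_tool([
  [0,0,-0.02,0,0,0,-0.6],
  [0,0,-0.04,0,0,2.2,-0.6],
  [0,0,-0.045,0,0,2.1,-0.6],
  [0.02,0,-0.01,0,0,0,-0.6],
  [0.04,0,0,0,0,0,-0.6],
  [0.05,0,0,0,0,0,-0.6],
  [0.05,0,0,0,0,0,-0.6],
  [0.05,0,0,0,0,0,-0.6],
  [0.05,0,0,0,0,0,-0.6],
  [0.05,0,0,0,0,0,-0.6],
])

```text
t: 14.0
tcp_pos: [0.5709, 0.1022, 0.144]
tool_rot: [0.707, 0.707, -0.001, -0.001]
force: [1.5, -1.1, -2.3]
finger_gap: 0.405
gripper_force: 60.5
```

Request:
drive_tool([
  [0.05,0,0,0,0,0,-0.6],
  [0.05,0,0,0,0,0,-0.6],
  [0.05,0,0,0,0,0,-0.6],
  [0.05,0,0,0,0,0,-0.6],
  [0.045,0.003,0,0,0,0,-0.6],
  [0.03,0.003,0,0,0,0,-0.6],
  [0.01,0,0,0,0,0,-0.6],
  [0,0,0,0,0,0,-0.6],
  [0,0,0,0,0,0,-0.6],
])

```text
t: 14.9
tcp_pos: [0.5775, 0.3832, 0.1439]
tool_rot: [0.707, 0.707, -0.002, -0.0]
force: [-0.1, 0.2, -2.1]
finger_gap: 0.407
gripper_force: 60.5
```

Request:
drive_tool([
  [0.006,0,0.035,0,0,0,-0.6],
  [0,0,0.035,0,0,0,-0.6],
  [0,0,0.02,0,0,0,-0.6],
  [0,0,0.012,0,0,0,-0.6],
  [0,0,0.006,0,0,0,-0.6],
  [0,0,0,0,0,0,-0.6],
  [0,0,0,0,0,0,-0.6],
])

```text
t: 15.6
tcp_pos: [0.5798, 0.3904, 0.0383]
tool_rot: [0.707, 0.707, 0.001, 0.0]
force: [0.3, 0.7, -1.6]
finger_gap: 0.41
gripper_force: 60.4
```

Run:
```python
from h import *
print(manip.sense()['tcp_pos'].round(4),manip.sense()['force'].round(2))
d=snap('side','side4'); e=snap('scene','scene4')
a=cv2.resize(d['image'][100:210,130:250],None,fx=3.3,fy=3.3);b=cv2.resize(e['image'][100:210,360:480],None,fx=3.3,fy=3.3)
cv2.imwrite('pics/c4.png',np.hstack([a,b])[:,:,::-1])
```

```text
[0.5798 0.3904 0.0383] [ 0.26  0.7  -1.6 ]
```

View pics/c4.png

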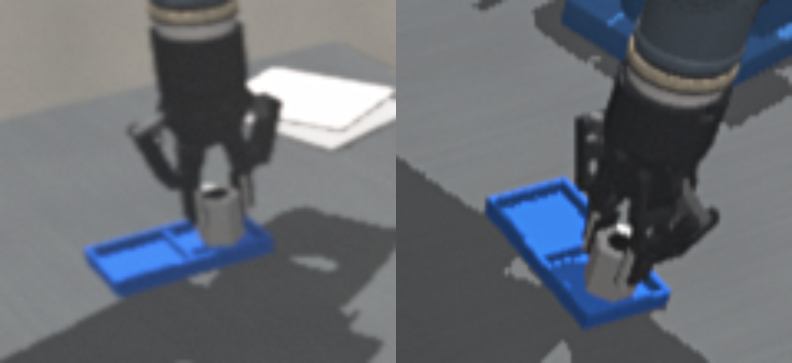

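The steel hex hangs upright over the right bay of the blue tray, at left crop (218,215) and right crop (610,265). I'll lower the last few millimetres, then release.

Request:
drive_tool([
  [0,0,0.002,0,0,0,-0.6],
  [0,0,0.001,0,0,0,-0.6],
  [0,0,0,0,0,0,-0.6],
])

```text
t: 16.0
tcp_pos: [0.5793, 0.3908, 0.0356]
tool_rot: [0.707, 0.707, 0.001, 0.0]
force: [-0.7, -1.3, 5.5]
finger_gap: 0.406
gripper_force: 61.2
```

Request:
drive_tool([
  [0,0,0,0,0,0,-0.3],
  [0,0,0,0,0,0,0.25],
  [0,0,0,0,0,0,0.25],
  [0,0,0,0,0,0,0.25],
  [0,0,-0.02,0,0,0,0.25],
  [0,0,-0.04,0,0,0,0.25],
  [0,0,-0.045,0,0,0,0.6],
  [-0.04,-0.002,0,0,0,0,0.6],
  [-0.049,-0.002,0,0,0,0,0.6],
  [-0.049,-0.002,0,0,0,0,0.6],
])

```text
t: 17.0
tcp_pos: [0.5725, 0.2517, 0.1394]
tool_rot: [0.706, 0.708, 0.001, 0.0]
force: [0.2, -1.3, 0.3]
finger_gap: 0.802
gripper_force: 0.0
```

Request:
drive_tool([
  [-0.049,-0.002,0,0,0,0,0.6],
  [-0.049,-0.002,0,0,0,0,0.6],
  [-0.049,-0.002,0,0,0,0,0.6],
  [-0.049,-0.002,0,0,0,0,0.6],
  [-0.049,-0.002,0,0,0,0,0.6],
  [-0.049,-0.002,0,0,0,0,0.6],
  [-0.045,-0.002,0,0,0,0,0.6],
  [-0.029,-0.001,0,0,0,0,0.6],
  [0,0,0.03,0,0,0,0.6],
  [0,0,0,0,0,0,0.6],
])

```text
t: 18.0
tcp_pos: [0.5553, -0.1161, 0.1063]
tool_rot: [0.708, 0.706, -0.001, -0.003]
force: [-1.1, 0.6, -0.6]
finger_gap: 0.799
gripper_force: 0.0
```

Request:
drive_tool([
  [-0.0005,0.001,0.035,0,0,0,0.6],
  [0,0,0.03,0,0,0,0.6],
  [0,0,0.014,0,0,0,0.6],
  [0,0,0,0,0,0,-0.5],
  [0,0,0,0,0,0,-0.6],
  [0,0,0,0,0,0,-0.6],
  [0,0,0,0,0,0,-0.6],
  [0,0,0,0,0,0,-0.6],
  [0,0,0,0,0,0,-0.6],
])

```text
t: 18.9
tcp_pos: [0.5594, -0.1163, 0.0311]
tool_rot: [0.707, 0.707, 0.0, 0.001]
force: [0.2, 1.2, 6.3]
finger_gap: 0.445
gripper_force: 60.6
```

Run:
```python
from h import *
comps(snap('scene','scene5'),.03,.065)
```

```text
[427. 176.] 202 rgb [131.  128.5 127.5] ztop 0.0474 rect 581.1 392.3 | 36.9 39.1 40.0
[278. 213.] 338 rgb [171.  173.  157.5] ztop 0.0617 rect 555.6 -1.5 | 37.3 39.5 88.7
[227. 236.] 143 rgb [87. 85. 86.] ztop 0.0642 rect 573.3 -127.3 | 70.8 8.5 5.0
[345. 244.] 295 rgb [161.  51.  46.] ztop 0.0563 rect 691.4 96.2 | 20.4 53.3 84.9
[104. 242.] 297 rgb [185. 157.  74.] ztop 0.0482 rect 479.1 -372.1 | 40.6 37.7 40.3
[528. 241.] 129 rgb [105. 103. 103.] ztop 0.0644 rect 848.7 444.8 | 46.7 11.6 22.7
[515. 261.] 397 rgb [97. 95. 95.] ztop 0.0635 rect 869.0 395.4 | 68.7 25.9 19.1
[270. 265.] 296 rgb [141.5  40.   36. ] ztop 0.0574 rect 677.2 -73.2 | 20.1 52.3 84.5
[116. 267.] 332 rgb [141.  107.   58.5] ztop 0.0487 rect 553.5 -361.8 | 39.6 38.8 23.5
```

Request:
drive_tool([
  [0,0,-0.02,0,0,0,-0.6],
  [0,0,-0.045,0,0,0,-0.6],
  [0,0,-0.045,0,0,0,-0.6],
  [0.02,0,-0.005,0,0,0,-0.6],
  [0.04,-0.005,0,0,0,0,-0.6],
  [0.049,-0.006,0,0,0,0,-0.6],
  [0.049,-0.006,0,0,0,0,-0.6],
  [0.049,-0.006,0,0,0,0,-0.6],
  [0.049,-0.006,0,0,0,0,-0.6],
  [0.049,-0.006,0,0,0,0,-0.6],
])

```text
t: 19.95
tcp_pos: [0.5228, 0.1906, 0.1447]
tool_rot: [0.707, 0.707, -0.0, -0.0]
force: [1.0, 0.0, -2.1]
finger_gap: 0.443
gripper_force: 60.7
```

Request:
drive_tool([
  [0.049,-0.006,0,0,0,0,-0.6],
  [0.049,-0.006,0,0,0,0,-0.6],
  [0.049,-0.006,0,0,0,0,-0.6],
  [0.045,-0.003,0,0,0,0,-0.6],
  [0.01,0,0,0,0,0,-0.6],
  [0,0,0,0,0,0,-0.6],
  [0,0,0,0,0,0,-0.6],
])

```text
t: 20.65
tcp_pos: [0.5021, 0.3897, 0.1443]
tool_rot: [0.707, 0.707, -0.001, 0.0]
force: [-0.3, -0.4, -0.4]
finger_gap: 0.444
gripper_force: 60.7
```

Request:
drive_tool([
  [0.002,-0.001,0.035,0,0,0,-0.6],
  [0,0,0.035,0,0,0,-0.6],
  [0,0,0.02,0,0,0,-0.6],
  [0,0,0.012,0,0,0,-0.6],
  [0,0,0.006,0,0,0,-0.6],
  [0,0,0.002,0,0,0,-0.6],
  [0,0,0,0,0,0,-0.6],
])

```text
t: 21.35
tcp_pos: [0.5025, 0.3927, 0.0359]
tool_rot: [0.707, 0.707, 0.001, 0.0]
force: [0.5, -0.0, -0.8]
finger_gap: 0.441
gripper_force: 60.9
```

Request:
drive_tool([
  [0,0,0.0015,0,0,0,-0.6],
  [0,0,0,0,0,0,-0.3],
  [0,0,0,0,0,0,0.25],
  [0,0,0,0,0,0,0.25],
  [0,0,0,0,0,0,0.25],
  [0,0,-0.02,0,0,0,0.25],
  [0,0,-0.04,0,0,0,0.25],
  [0,0,-0.045,0,0,0,0.3],
  [-0.04,-0.006,0,0,0,0,0.3],
  [-0.049,-0.008,0,0,0,0,0.3],
])

```text
t: 22.35
tcp_pos: [0.4893, 0.3052, 0.1406]
tool_rot: [0.706, 0.708, 0.003, 0.001]
force: [0.3, -1.7, 0.1]
finger_gap: 0.651
gripper_force: 0.0
```

Request:
drive_tool([
  [-0.049,-0.008,0,0,0,0,0.3],
  [-0.049,-0.008,0,0,0,0,0.3],
  [-0.049,-0.008,0,0,0,0,0.3],
  [-0.049,-0.008,0,0,0,0,0.3],
  [-0.045,-0.008,0,0,0,0,0.3],
  [-0.04,-0.007,0,0,0,0,0.3],
  [0,0,0.03,0,0,1.7,0.3],
  [0,0,0,0,0,0,0.3],
])

```text
t: 23.15
tcp_pos: [0.4391, 0.0219, 0.1068]
tool_rot: [0.719, 0.695, -0.001, -0.002]
force: [0.0, 0.2, 0.2]
finger_gap: 0.651
gripper_force: 0.0
```

Run:
```python
from h import *
comps(snap('scene','scene6'),.008,.065); print(); comps(snap('side','side6'),.008,.065)
print(manip.sense()['tcp_pos'])
```

```text
[416. 173.] 931 rgb [ 95. 100. 123.] ztop 0.0471 rect 540.7 392.4 | 116.8 40.6 2.2
[265. 190.] 542 rgb [182. 176. 175.] ztop 0.0160 rect 442.7 21.2 | 259.6 19.7 88.0
[278. 217.] 477 rgb [146. 144. 133.] ztop 0.0608 rect 555.4 -1.4 | 39.8 39.8 14.2
[345. 248.] 436 rgb [109.   34.   31.5] ztop 0.0562 rect 691.1 96.6 | 20.4 52.5 84.5
[113. 261.] 1333 rgb [176. 147.  57.] ztop 0.0476 rect 517.1 -367.0 | 116.5 39.8 9.0
[528. 241.] 126 rgb [103. 101. 101.] ztop 0.0645 rect 847.2 444.0 | 46.9 10.9 24.9
[514. 264.] 624 rgb [95. 93. 93.] ztop 0.0635 rect 869.2 394.8 | 68.7 27.5 19.1
[270. 268.] 425 rgb [128.  39.  35.] ztop 0.0564 rect 677.1 -73.4 | 20.3 52.1 83.9
[433. 280.] 1235 rgb [204. 179. 166.] ztop 0.0206 rect 832.0 218.9 | 41.4 200.4 14.4
[287. 338.] 2399 rgb [239. 216. 152.] ztop 0.0270 rect 816.7 -119.6 | 259.8 87.4 75.6
[152. 409.] 1959 rgb [241. 237. 236.] ztop 0.0241 rect 818.3 -469.0 | 65.6 15.7 69.7

[268. 140.] 322 rgb [117. 114. 113.] ztop 0.0635 rect 844.3 400.4 | 30.2 68.5 52.3
[297. 167.] 443 rgb [219. 191. 183.] ztop 0.0201 rect 827.6 220.5 | 43.3 200.4 13.3
[171. 174.] 356 rgb [110.  116.  139.5] ztop 0.0465 rect 501.6 391.7 | 39.2 36.5 87.8
[289. 194.] 355 rgb [138.  51.  48.] ztop 0.0551 rect 689.4 96.8 | 23.3 51.5 87.1
[387. 219.] 1168 rgb [246. 227. 168.] ztop 0.0256 rect 803.8 -115.2 | 257.8 88.0 70.6
[331. 227.] 455 rgb [140.  51.  48.] ztop 0.0556 rect 675.7 -72.2 | 21.4 52.0 84.8
[268. 230.] 517 rgb [163. 157. 145.] ztop 0.0603 rect 552.5 -0.9 | 37.9 37.0 52.9
[223. 257.] 613 rgb [207. 200. 198.] ztop 0.0148 rect 440.6 21.4 | 260.8 15.5 88.1
[510. 284.] 1292 rgb [245. 242. 219.] ztop 0.0227 rect 817.8 -469.4 | 65.8 20.8 74.7
[385. 359.] 2602 rgb [229. 187.  83.] ztop 0.0463 rect 515.3 -366.5 | 114.7 40.4 7.8
[0.44027201 0.02315533 0.10836109]
```

Request:
drive_tool([
  [-0.001,0.001,0.035,0,0,0,0.3],
  [0,0,0.03,0,0,0,0.3],
  [0,0,0.015,0,0,0,0.3],
  [0,0,0.006,0,0,0,0.3],
  [0,0,0,0,0,0,0.3],
  [0,0,0,0,0,0,0.3],
])

```text
t: 23.85
tcp_pos: [0.4423, 0.0223, 0.0233]
tool_rot: [0.717, 0.697, 0.001, 0.001]
force: [-0.2, 0.8, -0.5]
finger_gap: 0.65
gripper_force: 0.0
```

Request:
drive_tool([
  [0,-0.001,0.004,0,0,0,0.3],
  [0,0,0,0,0,0,-0.3],
  [0,0,0,0,0,0,-1],
  [0,0,0,0,0,0,-1],
  [0,0,0,0,0,0,-1],
  [0,0,0,0,0,0,-1],
  [0,0,0,0,0,0,-1],
  [0,0,0,0,0,0,-1],
], newtons=60)

```text
t: 24.65
tcp_pos: [0.4408, 0.0218, 0.019]
tool_rot: [0.718, 0.697, 0.0, 0.0]
force: [-0.0, -0.1, 5.7]
finger_gap: 0.143
gripper_force: 59.4
```

Run:
```python
from h import *
s=manip.sense();print(s['finger_gap'],s['force'])
d=snap('side','side7'); e=snap('scene','scene7')
a=cv2.resize(d['image'][190:310,160:280],None,fx=3.3,fy=3.3);b=cv2.resize(e['image'][110:230,200:320],None,fx=3.3,fy=3.3)
cv2.imwrite('pics/c7.png',np.hstack([a,b])[:,:,::-1])
```

```text
0.1427143550711905 [-0.03158645 -0.11451616  5.69823192]
```

View pics/c7.png

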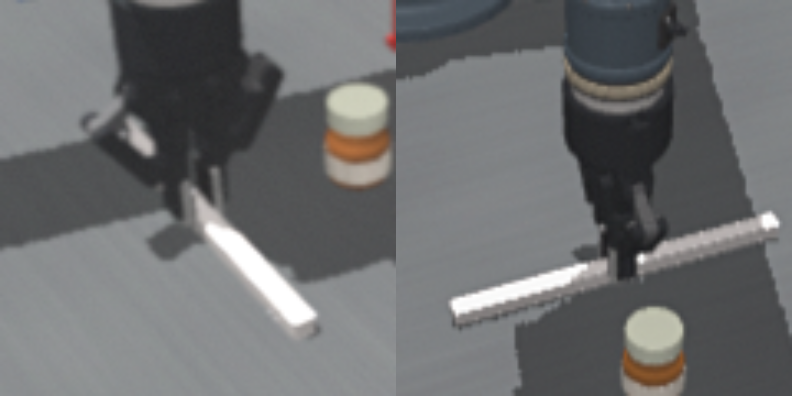

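The crops show the bar gripped at mid-length (left crop about (200,210), right crop (622,265)), and the jar clear of the gripper.

Request:
drive_tool([
  [0,0,-0.015,0,0,0,-1],
  [0,0,-0.03,0,0,0,-1],
  [0,0,-0.04,0,0,0,-1],
  [0,0,-0.035,0,0,0,-1],
  [0,0.03,0,0,0,0,-1],
  [0,0.045,0,0,0,0,-1],
  [-0.001,0.045,0,0,0,0,-1],
  [-0.001,0.045,0,0,0,0,-1],
  [-0.001,0.045,0,0,0,0,-1],
  [0,0.033,0,0,0,0,-1],
])

```text
t: 25.75
tcp_pos: [0.6858, 0.0113, 0.1381]
tool_rot: [0.718, 0.696, 0.0, 0.0]
force: [0.0, -0.9, -1.3]
finger_gap: 0.138
gripper_force: 58.8
```

Request:
drive_tool([
  [0,0,0,0,0,1.5,-1],
  [0,0,0,0,0,1.4,-1],
  [0,0,0,0,0,0,-1],
  [0,0,0.02,0,0,0,-1],
  [0,0,0,0,0,0,-1],
  [0,0,0,0,0,0,-1],
])

```text
t: 26.35
tcp_pos: [0.6819, 0.0119, 0.1181]
tool_rot: [0.735, 0.678, -0.001, -0.001]
force: [0.7, -0.5, -1.3]
finger_gap: 0.141
gripper_force: 58.9
```

Run:
```python
from h import *
print(manip.sense()['tcp_pos'])
for n in ['scene','side']: print(n);comps(snap(n,n+'8'),.035,.13)
d=load('side8');e=load('scene8')
a=cv2.resize(d['image'][120:270,240:390],None,fx=2.6,fy=2.6);b=cv2.resize(e['image'][150:300,230:380],None,fx=2.6,fy=2.6)
cv2.imwrite('pics/c8.png',np.hstack([a,b])[:,:,::-1])
```

```text
[0.68187514 0.0118901  0.11814875]
scene
[409. 157.] 161 rgb [121. 118. 119.] ztop 0.0483 rect 504.1 391.1 | 37.3 39.3 41.3
[427. 175.] 178 rgb [160. 165. 170.] ztop 0.0480 rect 580.7 393.5 | 34.8 38.5 53.1
[278. 212.] 290 rgb [193. 194. 176.] ztop 0.0616 rect 554.9 -1.2 | 39.4 37.5 24.0
[306. 242.] 1634 rgb [154. 132. 131.] ztop 0.1186 rect 686.8 10.5 | 258.8 34.0 82.1
[527. 244.] 1878 rgb [104. 102. 102.] ztop 0.1092 rect 861.3 417.8 | 79.3 78.6 81.6
[104. 241.] 265 rgb [230. 195.  99.] ztop 0.0480 rect 478.5 -372.3 | 36.5 39.2 73.8
[115. 266.] 301 rgb [159. 120.  70.] ztop 0.0483 rect 554.0 -361.0 | 38.9 39.4 49.0
side
[268. 126.] 635 rgb [123. 121. 119.] ztop 0.1092 rect 859.2 418.7 | 79.5 74.2 54.6
[195. 161.] 104 rgb [152.5 150.5 150.5] ztop 0.0467 rect 578.6 393.2 | 35.6 37.3 55.1
[315. 184.] 769 rgb [171. 165. 163.] ztop 0.1267 rect 682.5 7.3 | 17.1 42.4 77.8
[171. 168.] 119 rgb [136. 135. 134.] ztop 0.0472 rect 502.0 391.6 | 41.3 39.3 46.0
[289. 189.] 171 rgb [140.  56.  54.] ztop 0.0563 rect 689.7 95.6 | 21.1 49.2 83.5
[332. 222.] 231 rgb [125.  48.  45.] ztop 0.0558 rect 676.3 -72.4 | 19.7 52.5 86.2
[268. 224.] 288 rgb [182. 184. 167.] ztop 0.0602 rect 552.3 -0.9 | 38.9 37.1 23.1
[402. 334.] 504 rgb [180.5 138.   76. ] ztop 0.0466 rect 551.9 -361.1 | 38.6 39.9 88.8
[375. 363.] 577 rgb [248. 219. 115.] ztop 0.0467 rect 476.4 -372.3 | 41.1 35.9 38.3
```

View pics/c8.png

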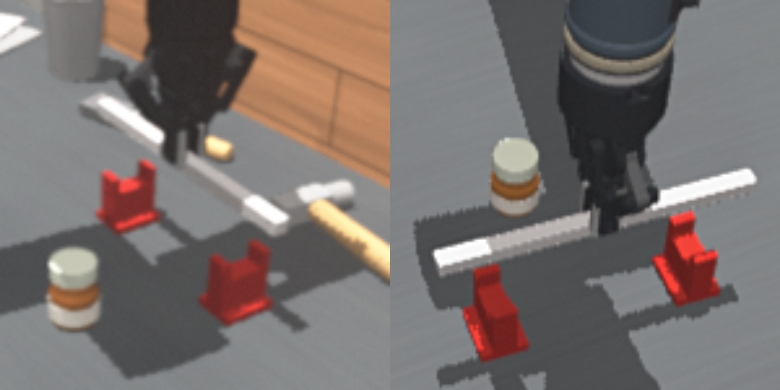

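The bar hangs level over the rests, with ends at about (440,262) and (755,180) in the right crop. I'll measure its line against the notches.

Run:
```python
from h import *
for n in ['scene8','side8']:
    d=load(n);P=pts(d);im=d['image'].astype(int)
    m=(d['z_map']>0)&(P[...,2]>.09)&(P[...,2]<.122)&(abs(P[...,0]-.684)<.03)&(abs(P[...,1]-.012)<.15)&(im.min(-1)>90)
    Q=P[m]; zt=np.percentile(Q[:,2],95); 
    for lo,hi in [(-.14,-.03),(.05,.16)]:
        S=Q[(Q[:,1]>lo)&(Q[:,1]<hi)];print('z',lo,np.percentile(S[:,2],[5,95]).round(4))
    (c,s,a)=cv2.minAreaRect((Q[:,:2]*1000).astype(np.float32)); print(n,len(Q),zt,np.round(c,1),np.round(s,1),a)
```

```text
z -0.14 [0.1007 0.114 ]
z 0.05 [0.1004 0.1135]
scene8 1019 0.11386211341486771 [683.7  11.5] [260.8  26.3] 83.1656494140625
z -0.14 [0.1006 0.1135]
z 0.05 [0.1011 0.1136]
side8 673 0.11398352283861017 [681.8  11.4] [ 36.2 259. ] 0.315906286239624
```

Run:
```python
from h import *
for n in ['scene8','side8']:
    d=load(n);P=pts(d);im=d['image'].astype(int)
    m=(d['z_map']>0)&(P[...,2]>.109)&(P[...,2]<.12)&(abs(P[...,0]-.684)<.03)&(abs(P[...,1]-.012)<.15)&(im.min(-1)>90)&(abs(P[...,1]-.012)>.05)
    Q=P[m][:,:2]*1000
    l=cv2.fitLine(Q.astype(np.float32),cv2.DIST_HUBER,0,.01,.01).ravel(); k=l[0]/l[1]
    print(n,len(Q),'x at y=-73: %.1f, at y=96.4: %.1f'%(l[2]+k*(-73-l[3]),l[2]+k*(96.4-l[3])))
```

```text
scene8 498 x at y=-73: 676.9, at y=96.4: 690.5
side8 273 x at y=-73: 673.3, at y=96.4: 686.9
```

Request:
drive_tool([
  [0,0.0015,0.02,0,0,0,-1],
  [0,0,0.02,0,0,0,-1],
  [0,0,0.01,0,0,0,-1],
  [0,0,0.006,0,0,0,-1],
  [0,0,0,0,0,0,-1],
  [0,0,0,0,0,0,-1],
])

```text
t: 27.05
tcp_pos: [0.6855, 0.0115, 0.0632]
tool_rot: [0.735, 0.678, 0.0, 0.001]
force: [0.6, 0.3, -1.0]
finger_gap: 0.143
gripper_force: 59.0
```

Request:
drive_tool([
  [0,0,0.002,0,0,0,-1],
  [0,0,0.001,0,0,0,-1],
  [0,0,0,0,0,0,-1],
])

```text
t: 27.35
tcp_pos: [0.685, 0.0116, 0.0597]
tool_rot: [0.735, 0.678, 0.0, 0.0]
force: [-0.6, 0.1, -0.6]
finger_gap: 0.143
gripper_force: 59.0
```

Request:
drive_tool([
  [0,0,0.001,0,0,0,-1],
  [0,0,0,0,0,0,-1],
])

```text
t: 27.55
tcp_pos: [0.6851, 0.0115, 0.0591]
tool_rot: [0.735, 0.678, 0.0, 0.0]
force: [-0.6, -0.3, 1.4]
finger_gap: 0.139
gripper_force: 59.3
```

Contact is just starting, so I'll release gently and rise.

Request:
drive_tool([
  [0,0,0,0,0,0,-0.6],
  [0,0,0,0,0,0,-0.3],
  [0,0,0,0,0,0,0],
  [0,0,0,0,0,0,0.2],
  [0,0,0,0,0,0,0.2],
  [0,0,-0.015,0,0,0,0.2],
  [0,0,-0.04,0,0,0,0.2],
  [0,0,-0.05,0,0,0,0.2],
  [0,0,-0.05,0,0,0,0.2],
  [0,0,0,0,0,0,0.2],
])

```text
t: 28.55
tcp_pos: [0.6903, 0.011, 0.2241]
tool_rot: [0.735, 0.678, 0.006, 0.007]
force: [0.5, 0.1, 0.4]
finger_gap: 0.597
gripper_force: 0.0
```

Run:
```python
from h import *
print(manip.sense()['tcp_pos'])
for n in ['scene','side']:
    print(n);d=snap(n,n+'9');comps(d,.03,.13)
    P=pts(d);im=d['image'].astype(int)
    m=(d['z_map']>0)&(P[...,2]>.045)&(P[...,2]<.065)&(abs(P[...,0]-.684)<.03)&(abs(P[...,1]-.012)<.16)&(im.min(-1)>90)
    Q=P[m]; print('bar y',Q[:,1].min(),Q[:,1].max(),'ztop ends',[np.percentile(Q[s,2],95).round(4) for s in (Q[:,1]<-.09,Q[:,1]>.11)])
```

```text
[0.69025803 0.01099435 0.22412576]
scene
[408. 157.] 179 rgb [109. 107. 108.] ztop 0.0476 rect 504.1 391.1 | 35.7 40.8 54.7
[427. 176.] 200 rgb [136.  133.5 134. ] ztop 0.0476 rect 580.9 392.8 | 35.2 40.7 60.0
[278. 213.] 340 rgb [175.5 177.  162.5] ztop 0.0613 rect 555.1 -1.4 | 40.7 37.9 6.8
[526. 245.] 1944 rgb [105. 103. 103.] ztop 0.1095 rect 860.7 417.4 | 79.6 79.9 52.7
[307. 254.] 1484 rgb [177.5 154.  153. ] ztop 0.0560 rect 685.4 10.6 | 259.3 52.2 85.0
[104. 242.] 293 rgb [204. 165.  81.] ztop 0.0479 rect 479.4 -371.8 | 39.4 36.4 39.1
[116. 266.] 328 rgb [146. 112.  62.] ztop 0.0483 rect 553.9 -361.7 | 39.1 38.6 20.1
bar y -0.11878287135792676 0.14023979327231484 ztop ends [np.float64(0.0554), np.float64(0.0547)]
side
[268. 126.] 663 rgb [122. 120. 118.] ztop 0.1089 rect 858.6 417.6 | 81.2 74.4 55.0
[195. 162.] 130 rgb [133.5 133.  134.5] ztop 0.0470 rect 578.3 393.0 | 41.3 33.4 87.8
[170. 169.] 139 rgb [125. 125. 127.] ztop 0.0473 rect 502.1 391.7 | 37.9 39.5 47.8
[313. 207.] 997 rgb [169. 147. 145.] ztop 0.0552 rect 682.9 11.6 | 260.3 52.7 84.8
[268. 226.] 342 rgb [162.5 158.5 144. ] ztop 0.0601 rect 552.4 -1.8 | 38.1 38.3 23.5
[402. 334.] 544 rgb [176. 134.  73.] ztop 0.0468 rect 551.8 -361.1 | 39.0 38.2 33.8
[375. 364.] 630 rgb [230.5 190.   98. ] ztop 0.0467 rect 476.8 -371.6 | 41.1 35.5 40.1
bar y -0.11817482419496433 0.14144319331027255 ztop ends [np.float64(0.054), np.float64(0.054)]
```

View pics/scene9.png

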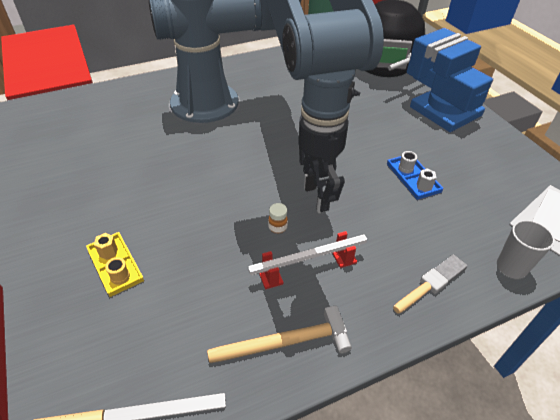

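View pics/side9.png

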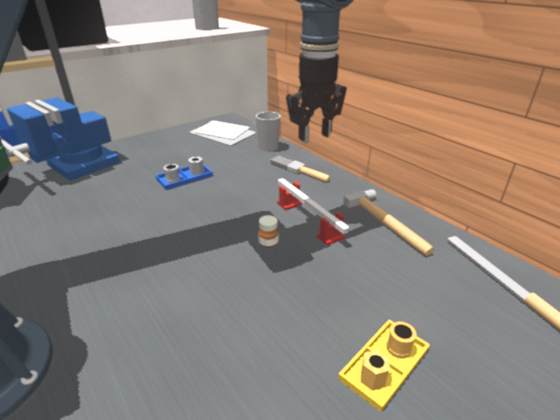

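Brass fittings stand in the yellow tray at (105,243) and (118,268), steel in the blue tray at (408,157) and (428,178). The bar lies level across the notches from (250,268) to (366,238), and the jar at (278,217) hasn't moved.

```bash
python3 -c "
from station import manip
print(manip.sign_off())"
```

```text
the job is handed in; nothing more can be done
None
```

The job is handed in: the brass fittings stand in the yellow tray, the steel ones in the blue tray, the bar lies in both notches with about 45 mm past each rest's centre, and the jar is where it was (robot clock about 29 s of 138 s).

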